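Index a rubber mould against the flip stop of the parting fence

ROBOT

A 6-joint arm with a two-finger parallel gripper is mounted at the origin on a cart in front of the work surface, level with it; the furniture and walls round the work are solid. World frame = base frame: x ahead of the robot, y to its left, z up, the work surface at z = 0. Lengths are in m, angles in rad, forces in N, time in s.
With the tool pointing down it reaches from about 0.375 to 0.9 m from the base axis. Payload 3.1 kg.
Tool frame: the origin (TCP) lies at the very end of the fingers, on their centre line; the grasp point (between the pads) lies 19 mm behind it; x points along the fingers, z is the direction in which the jaws open and shut, and the axes are right-handed (so a half turn about x gives the same grasp; the last joint's range is limited). The gripper opens to 87 mm and grips with 3 to 60 N. Pads are 19 mm wide; open, the fingers measure 117 mm over their backs; the gripper's body (75 mm by 190 mm) begins 51 mm behind the grasp point.
Start: joints at [1.143, 0.527, 1.433, -0, 1.181, -0.178], TCP at [0.154, 0.606, 0.223] pointing down, gripper open.
Joint ranges: [-3.08, 3.08], [-0.75, 2.2], [0.22, 2.44], [-1.43, 4.57], [0, 2.65], [-2.85, 2.85]. Speed limits (rad/s): [2.79, 2.79, 3.14, 3.14, 3.14, 3.14].

INTERFACE

Orientations are given as a unit quaternion [x, y, z, w].
In Python, from rig import get_obs, vision, hand_in gives the robot as it stands. The module is installed in compiled form; this text tells all that it offers.
- The arm moves only by the tool step_arm, never from a script. Its arguments are lists of equal length, an entry for each row: "slide": the shift along the world's x, y, z scaled (see below), a list of three; "turn": the turn, a rotation vector about the world's x, y, z scaled (see below), a list of three. In form: {"slide": [[dx, dy, dz], ...], "turn": [[wx, wy, wz], ...]}. A call has 1 to 12 rows; each row is the pose to reach, as a shift and turn from the pose commanded when the call began, turning the shorter way round; what a row does not reach only later rows make up. The controller multiplies each number of a shift by 0.1 m and each number of a turn by 2 pi rad. A row lasts 1/10 s, in which the tool goes at most 50 mm and 8.59 degrees, less where a joint would pass 70% of its speed; a pose out of reach is approached as far as the arm can. A call with a number of a shift or a turn outside -1 to 1 is refused whole. A call with a gripper value outside its range is refused whole. "jaw" is the opening, from 0 (shut) to 1 (fully open), set as the call begins (left out, the last holds). The fingers move at their own pace and stop on an object; "newtons" is the grip in N (left out, the last holds). Time passes only in rows, so rows that repeat a pose let the fingers close. It gives the time, the measured TCP pose, the force and the opening at its end, in the units of the state.
- get_obs(): the state, without advancing time (a new reading comes with each control period).
- vision.camera(name): name is "scene" or "top" or "wrist"; returns a dict with "image" (400x640x3 uint8, red, green, blue), "depth" (400x640 float32, m along the optical axis (not along the pixel's ray), 0 where there is no reading), "mtx" (3x3 intrinsics, pixels), "T" (4x4, takes a point from camera to world coordinates). Camera axes: x right, y down, z forward; pixel columns grow to the right and rows downward; lengths in m; the calibration is good to about 2 mm. A picture is of the moment at which its call begins.
- hand_in(): hands the job in, once; it reports no verdict.
Trained networks look in a picture, given as the dict that the camera call returned (one of the last four; its "shot" number tells which), for a name from the list of things; names that differ only in an ending like _2 or _b are one class to them, and where a whole thing is asked for, a point or a joint stands for the part that bears it (a point fixed in the world has none). Each returns a list of dicts, best first, with "p" (0 to 1); they miss things now and then, are a little off and sometimes report something else, mostly with a low value. They report only what shows in the picture. A call takes as long as a camera call. They do not tell look-alikes from the thing itself.
- vision.silhouettes(picture, thing): "mask" (400x640 bool, what is visible of it) and "centre" ([column, row] in pixels, amid what is visible of it).
- vision.spot_point(picture, thing): "centre" ([column, row] in pixels: a listed point, or the origin of a listed thing).
The state is a dict: "time": time; "q": joint angles; "joint_velocities": joint speeds; "joint_torque": joint torques, N m; "position": TCP position; "tool_rot": TCP orientation; "ft_force": force on the tool from outside, world axes, zero at the start; "moment": the same for the moment, N m; "grip_width": finger opening in m.
Only numpy, scipy, OpenCV 4.12 (cv2) and the standard library are available. Lean on these libraries where they do the work, as an engineer would, in place of code of your own. Each camera call takes 0.05 s, during which the arm holds its last target.

TASK

Flip the raised stop flag of the fence all the way down into the track. Then slide the pink mould that lies on the bed of the fence (do not lift it) along the fence up to the flag and press its end home against the flag's adjusting screw, firmly but gently, with about 10 N for half a second: never push it against the stop with more than 25 N. Leave the mould lying flush against the fence and touching the screw of the lowered flag, and do not shift the other things on the bench.

Things in the scene. Friction and masses are not known exactly. Their poses are not given: they have to be found in the camera images.
- fence_jig: Aluminium parting fence, fixed. Origin: centre of the bed's underside. Bed: plate 110 mm (x) by 270 mm (y), top 8 mm above the bench. The fence is a wall 44 mm high along the far (+x) side, its inner face at x = +40 mm, running along y. The bed is open at its near (-x) side and both ends. The mould starts toward the +y end, the stop stands toward the -y end.
- stop_carrier: Dark steel block clamped on the fence, fixed; carries the flag. Axes as fence_jig; origin on the bench plane, at the fence's x = 0, in mid-blade (y = 0). Flag down: blade 8 mm thick, x = -25 to +21 mm, from 11.5 mm above the bench up. The mould meets its locked adjusting screw (12 mm round head at x = 16.5 mm, 19 mm high): its face (screw_face) is anywhere from y = 9 to 27 mm, not measured.
- stop_flag (a joint): Angle of the flag about its hinge (rad): 0 = fully down, blade across the track, against its rest; grows as it swings up and back (at 1.57 the arm is upright); ends at 1.9. A stiff hinge (about 0.13 N m): it stays where it is left and must be pushed all the way.
- flag_hinge (a point): Point on the hinge axis of the flag, 68 mm above the bench, in the middle of the arm's width; the axis runs along the fence (y of stop_carrier).
- flag_tab (a point): Centre of the black finger tab at the free end of the flag's arm, 110 mm from the hinge axis; 14 mm long, 22 mm wide along the fence, 14 mm thick. The arm is a steel bar 16 mm wide along the fence, 10 mm thick, centred on the line hinge to tab. Flag down: the arm is level, 68 mm above the bench, and points to -x; the tab's top is at 75 mm.
- mould_center (a point): Centre (half-way up) of the pink rubber mould on the bed: a block 73 mm long (its own x), 47 mm wide (its own y), 22 mm high, about 0.1 kg, lying flat, long side roughly along the fence. Flush, its centre is 23 mm from the fence face and 36 mm from the screw's face, so 45 to 63 mm from mid-blade.
- mould: The same mould; origin in the middle of its underside.
- open_half: Bystander: opened mould half, cream and pink, 86x66x24 mm, on the bench to the right of the fence; leave it.
- pot: Bystander: round white pot, 71 mm across, 45 mm high, on the bench to the right of the fence; leave it.
- tongs: Bystander: tweezers, 122 mm long, 10 mm high, lying in front of the fence; leave them.
- spare_mould: Bystander: a smaller pink mould, 63x47x23 mm, on the bench to the left of the fence (not on the bed); leave it.
Not all that is in view belongs to the job. Leave any turquoise look-alike of the mould alone.

How it is judged:
On the way, in this order (a step that is already met when the one before it is completed fails the run):
1. the flag is fully down while the mould is still short of it (value of joint stop_flag below 0.06 rad and y of mould_center in the frame of stop_carrier above 0.07 m), for 0.2 s.
2. the mould is pressed against the stop of the lowered flag with at least 5 N for 0.3 s (value of joint stop_flag below 0.06 rad and contact force between mould and stop_carrier above 5 N), for 0.3 s.
At the end, for the whole second after the job is handed in: The flag is fully down (under 0.06 rad); the mould lies flat on the bed, at rest, square to the fence within 0.05 rad, its end within about 2 mm of the face of the flag's adjusting screw and its side within about 2.5 mm of the fence (value of joint stop_flag below 0.06 rad and y of mould_center in the frame of screw_face between 0.034 and 0.0385 m and x of mould_center in the frame of stop_carrier above 0.014 m and angle between the x axis of mould and the y axis of fence_jig, either way round below 0.05 rad and angle between mould's own z axis and vertical below 0.05 rad and linear speed of mould below 0.01 m/s); the robot touches nothing.
It fails at once if the mould is pushed against the stop (flag or carrier) with more than 25 N (contact force between mould and stop_carrier above 25 N).
It fails at once if the mould is lifted more than 15 mm off the bed (height (world z) of mould_center above 0.034 m).
It fails at once if a bystander is moved more than 15 mm (distance of any of open_half, pot, tongs, spare_mould from where it was at the start of the episode above 0.015 m).
It also fails if it takes over 72 s, if anything falls off the work surface, if the arm or the gripper's body presses on something with over 40 N, if the wrist force passes 120 N, or if a joint passes its speed limit or range.

## Working session

There is one attempt and no reset: what is moved stays moved. The work goes in short steps, Python scripts to look and compute and a tool call to move; the robot and the scene stay as the last step left them, time stands still between calls to the robot, and variables do not carry over. Pictures are saved under pics/ and viewed, and the job is handed in when it is done.

Besides the shell and the picture viewer there is one more tool, called after "Emit:" as name(argument=value, ...), one argument or row to a line, values as JSON. step_arm: Moves the arm, as the interface text tells. Its arguments: {"type":"object","properties":{"slide":{"type":"array"},"turn":{"type":"array"},"jaw":{"type":"number"},"newtons":{"type":"number"}},"required":["slide","turn"]}

```bash
mkdir -p pics; python3 - <<'E'
from rig import get_obs, vision
import cv2
o=get_obs(); print(o)
for n in ("scene","top"):
    c=vision.camera(n); cv2.imwrite(f"pics/{n}0.png",c["image"][:,:,::-1]); print(n,c["T"].round(3).tolist(),c["mtx"].tolist())
    for t in ("fence_jig","stop_carrier","flag_hinge","flag_tab","mould_center","mould","spare_mould","open_half","pot","tongs"):
        try:
            r=vision.spot_point(c,t)
            out=[]
            for d in r[:3]:
                u,v=d["centre"]; z=c["depth"][int(v),int(u)]
                import numpy as np
                p=np.linalg.inv(c["mtx"])@[u,v,1]*z; w=c["T"]@[*p,1]
                out.append((round(d["p"],2),[round(u),round(v)],w[:3].round(3).tolist()))
            print(t,out)
        except Exception as e: print(t,e)
E
```

```text
{'time': 0.0, 'q': array([ 1.14250934e+00,  5.28486120e-01,  1.43391085e+00, -2.29625937e-05,
        1.18137945e+00, -1.78529200e-01]), 'joint_velocities': array([-0.00039989, -0.00029001,  0.00157512, -0.00072819, -0.00109734,
       -0.00077935]), 'joint_torque': array([-3.18910897e-04, -4.40037417e+01, -1.76589525e+01,  6.33050082e-02,
        5.82530466e-02, -1.65989582e-04]), 'position': array([0.15416585, 0.60492882, 0.22155665]), 'tool_rot': array([-0.43419582,  0.55906207,  0.43346673,  0.5577008 ]), 'ft_force': array([-0.79761342, -0.38008978, -0.3928193 ]), 'moment': array([-0.00844636,  0.04985802,  0.07270391]), 'grip_width': 0.08711641251342946}
scene [[-0.513, -0.674, 0.532, -0.1], [-0.858, 0.396, -0.327, 0.233], [0.01, -0.624, -0.781, 1.058], [0.0, 0.0, 0.0, 1.0]] [[460.78871633054683, 0.0, 317.56941791315717], [0.0, 460.78871633054683, 202.37168127009312], [0.0, 0.0, 1.0]]
fence_jig [(0.65, [366, 212], [0.514, -0.309, 0.005])]
stop_carrier []
flag_hinge [(0.97, [377, 172], [0.579, -0.383, 0.073])]
flag_tab [(0.83, [388, 153], [0.551, -0.385, 0.177])]
mould_center [(0
[... 765 characters left out ...]
, 0.021]), (0.25, [330, 204], [0.502, -0.235, 0.031])]
flag_hinge [(0.76, [374, 176], [0.593, -0.39, 0.057]), (0.47, [355, 242], [0.368, -0.319, 0.008])]
flag_tab [(0.57, [381, 177], [0.596, -0.425, -0.006])]
mould_center [(0.79, [210, 142], [0.736, 0.181, 0.024]), (0.71, [329, 206], [0.497, -0.234, 0.027]), (0.38, [350, 197], [0.527, -0.308, 0.011])]
mould [(0.77, [331, 202], [0.509, -0.24, 0.022]), (0.59, [212, 145], [0.727, 0.175, 0.017])]
spare_mould [(0.67, [283, 188], [0.564, -0.073, 0.023])]
open_half [(0.82, [415, 179], [0.582, -0.538, 0.027])]
pot [(0.76, [427, 217], [0.447, -0.578, 0.008]), (0.71, [285, 186], [0.571, -0.08, 0.024])]
tongs [(0.47, [355, 241], [0.371, -0.32, 0.003])]
```

```bash
python3 - <<'E'
import cv2
a=cv2.imread("pics/scene0.png");cv2.imwrite("pics/s0c.png",cv2.resize(a[110:290,240:480],None,fx=3.3,fy=3.3,interpolation=cv2.INTER_CUBIC))
a=cv2.imread("pics/top0.png");cv2.imwrite("pics/t0c.png",cv2.resize(a[110:270,190:450],None,fx=3,fy=3,interpolation=cv2.INTER_CUBIC))
E
```

```text
(no output)
```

View pics/s0c.png

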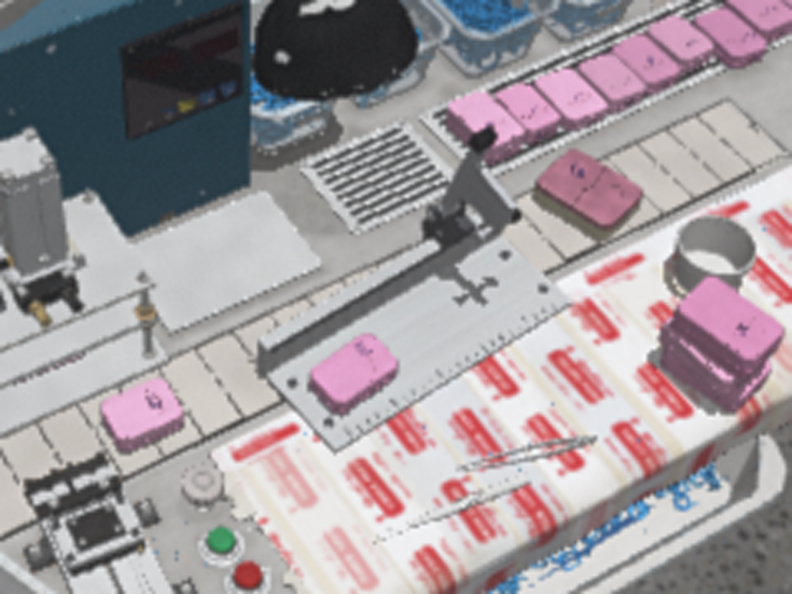

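View pics/t0c.png

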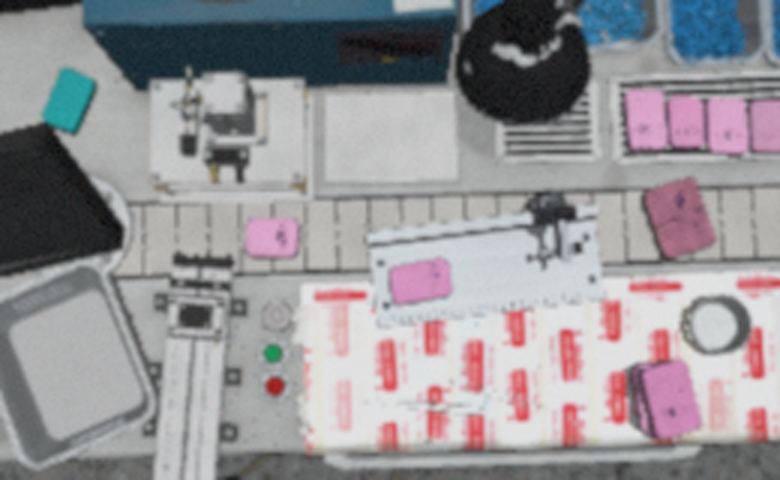

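The mould on the bed is the pink block at scene (347,222). The other candidates are the spare at (283,235), which is off the bed, and the turquoise block at top (213,143), a look-alike. Next I'll fit the geometry from depth.

```bash
cat > h.py <<'E'
import numpy as np, cv2
from rig import get_obs, vision
def cloud(c):
    v,u=np.mgrid[0:400,0:640]; z=c["depth"]
    P=np.linalg.inv(c["mtx"])@np.stack([u.ravel(),v.ravel(),np.ones(u.size)])*z.ravel()
    W=(c["T"][:3,:3]@P).T+c["T"][:3,3]
    W[z.ravel()==0]=np.nan
    return W.reshape(400,640,3)
def proj(c,p):
    q=np.linalg.inv(c["T"])@[*p,1]; s=c["mtx"]@q[:3]; return s[:2]/s[2]
E
python3 - <<'E'
from h import *
for n in ("scene","top"):
    c=vision.camera(n); W=cloud(c)
    np.save(f"pics/W_{n}.npy",W)
    b=(W[...,0]>.40)&(W[...,0]<.70)&(W[...,1]>-.48)&(W[...,1]<-.13)
    w=b&(W[...,2]>.045)&(W[...,2]<.060)
    # wall top
    P=W[w]; print(n,"z",np.percentile(P[:,2],[5,50,95]))
    P=P[(P[:,1]>-.33)]
    l=cv2.fitLine(P[:,:2].astype(np.float32),cv2.DIST_HUBER,0,.001,.001).ravel(); print("wall",len(P),l,P.mean(0),P.min(0),P.max(0))
    d=l[:2]; nrm=np.array([-d[1],d[0]]); s=(P[:,:2]-l[2:])@nrm; print(np.percentile(s,[2,98]))
    for t in ("mould","mould_center"):
      for m in vision.silhouettes(c,t)[:4]:
        M=m["mask"]; Q=W[M]; Q=Q[Q[:,2]>.02]
        if len(Q)<10: continue
        r=cv2.minAreaRect(Q[:,:2].astype(np.float32)); print(t,m["p"],m["centre"],M.sum(),r,np.nanmedian(Q,0))
    f=b&(W[...,2]>.062)
    P=W[f]; print("flag pts",len(P)); 
    for m in vision.silhouettes(c,"flag_tab")[:3]:
        Q=W[m["mask"]]; print("tab",m["p"],m["centre"],m["mask"].sum(),np.nanpercentile(Q,[5,50,95],axis=0).round(4).tolist())
    for t in("flag_tab","flag_hinge"):
        print(t,[(x["p"],x["centre"]) for x in vision.spot_point(c,t)])
    i=P[:,2].argsort()[::-1][::max(1,len(P)//30)]; print(P[i].round(3).tolist())
    # bed
    w=b&(W[...,2]>.004)&(W[...,2]<.013)
    r=cv2.minAreaRect(W[w][:,:2].astype(np.float32)); print("bed?",r,w.sum())
E
```

```text
scene z [0.04521201 0.0500013  0.05655975]
wall 46 [ 0.10685255 -0.99427485  0.55701643 -0.2237188 ] [ 0.56120489 -0.25845029  0.04598701] [ 0.54925445 -0.3265606   0.04500336] [ 0.57308827 -0.17507236  0.04817751]
[-0.00607996  0.00530709]
mould 0.84 [346.0, 222.4] 417 ((0.503620445728302, -0.23381060361862183), (0.049215443432331085, 0.07167917490005493), 8.025175094604492) [ 0.50038298 -0.23140604  0.02821418]
mould 0.27 [417.9, 171.7] 581 ((0.568281352519989, -0.5403864979743958), (0.08736025542020798, 0.06775093078613281), 11.953329086303711) [ 0.5683717  -0.53906369  0.02375882]
mould_center 0.69 [346.0, 222.4] 381 ((0.502913773059845, -0.23186519742012024), (0.048233602195978165, 0.06751922518014908), 7.775132179260254) [ 0.49898127 -0.23066079  0.02823021]
mould_center 0.59 [416.8, 168.9] 630 ((0.5686218738555908, -0.5403144359588623), (0.08805640786886215, 0.06775093078613281), 11.953329086303711) [ 0.56871968 -0.53890269  0.02375644]
flag pts 1281
tab 0.68 [386.4, 166.3] 404 [[0.5172, -0.4159, 0.0384], [0.5523, -0.3828, 0.1218], [0.5831, -0.3735, 0.1794]]
flag_tab [(0.94, [
[... 2084 characters left out ...]
 -0.359, 0.209], [0.692, -0.307, 0.208], [0.683, -0.319, 0.206], [0.667, -0.34, 0.204], [0.681, -0.304, 0.202], [0.698, -0.402, 0.199], [0.677, -0.385, 0.197], [0.689, -0.298, 0.195], [0.663, -0.363, 0.193], [0.661, -0.338, 0.19], [0.672, -0.308, 0.188], [0.661, -0.364, 0.186], [0.656, -0.345, 0.183], [0.553, -0.388, 0.181], [0.684, -0.404, 0.18], [0.681, -0.293, 0.178], [0.656, -0.371, 0.177], [0.669, -0.305, 0.174], [0.677, -0.293, 0.169], [0.545, -0.387, 0.144], [0.517, -0.39, 0.136], [0.556, -0.381, 0.115], [0.527, -0.402, 0.1], [0.584, -0.397, 0.079], [0.591, -0.372, 0.066]]
bed? ((0.5499343276023865, -0.3053310513496399), (0.3488386869430542, 0.2997860908508301), 89.9812240600586) 3083
```

```bash
python3 - <<'E'
from h import *
yaw=.107; R=np.array([[np.cos(yaw),np.sin(yaw)],[-np.sin(yaw),np.cos(yaw)]]) # world->fence
for n in ("scene","top"):
    W=np.load(f"pics/W_{n}.npy"); F=W.copy()
    F[...,:2]=(W[...,:2]-np.array([.5605,-.2558]))@R.T; F[...,0]+=.0475
    m=(F[...,0]>-.06)&(F[...,0]<.11)&(F[...,1]>-.25)&(F[...,1]<.12)
    # wall top height
    w=m&(abs(F[...,0]-.0475)<.005)&(F[...,1]>-.08)&(F[...,1]<.07); print(n,"walltop",np.percentile(F[w][:,2],[10,50,90]),w.sum())
    bd=m&(F[...,2]>.004)&(F[...,2]<.012)&(F[...,0]<.03); Q=F[bd]; 
    # bed y extents
    for a in(-.05,-.03,0.0): 
        k=abs(Q[:,0]-a)<.01; print(a,np.percentile(Q[k,1],[0,2,98,100]).round(4))
    k=abs(Q[:,1]+.05)<.05; print("x ext",np.percentile(Q[k,0],[0,2]))
    f=m&(F[...,2]>.058)&(F[...,1]<-.06)&(F[...,1]>-.19)
    P=F[f]; P=P[P[:,2].argsort()]
    for z in np.arange(.06,.2,.01):
        k=P[abs(P[:,2]-z)<.005]
        if len(k): print(round(z,3),len(k),"x",k[:,0].min().round(3),np.median(k[:,0]).round(3),k[:,0].max().round(3),"y",k[:,1].min().round(3),np.median(k[:,1]).round(3),k[:,1].max().round(3))
E
python3 - <<'E'
import cv2
a=cv2.imread("pics/scene0.png");cv2.imwrite("pics/s0d.png",cv2.resize(a[135:235,320:430],None,fx=6,fy=6,interpolation=cv2.INTER_CUBIC))
E
```

```text
scene walltop [-0.79629548  0.03915573  0.04516703] 305
-0.05 [-0.2485 -0.2063  0.0903  0.1183]
-0.03 [-0.2387 -0.1983  0.0933  0.1167]
0.0 [-0.2135 -0.1833  0.0938  0.1177]
x ext [-0.05896684 -0.05453724]
0.06 11 x 0.034 0.052 0.064 y -0.141 -0.112 -0.11
0.07 35 x 0.05 0.054 0.065 y -0.146 -0.119 -0.108
0.08 12 x 0.049 0.052 0.061 y -0.134 -0.119 -0.11
0.09 23 x -0.006 0.018 0.058 y -0.152 -0.122 -0.106
0.1 62 x -0.009 0.003 0.056 y -0.151 -0.124 -0.106
0.11 42 x -0.011 0.019 0.053 y -0.13 -0.124 -0.119
0.12 46 x -0.014 0.016 0.051 y -0.13 -0.124 -0.118
0.13 52 x -0.017 0.014 0.045 y -0.13 -0.124 -0.118
0.14 59 x -0.017 0.015 0.042 y -0.133 -0.126 -0.12
0.15 18 x 0.018 0.032 0.041 y -0.132 -0.125 -0.119
0.16 10 x 0.029 0.031 0.037 y -0.134 -0.121 -0.118
0.17 13 x 0.024 0.026 0.038 y -0.135 -0.121 -0.115
0.18 39 x 0.023 0.029 0.037 y -0.14 -0.125 -0.115
top walltop [0.03963156 0.04369467 0.04782148] 125
-0.05 [-0.248  -0.2341  0.1076  0.1152]
-0.03 [-0.2486 -0.2353  0.105   0.1199]
0.0 [-0.249  -0.2234  0.1114  0.1188]
x ext [-0.05940673 -0.05452593]
0.06 4 x 0.035 0.049 0.068 y -0.134 -0.119 -0.111
0.07 17 x 0.051 0.06 0.065 y -0.148 -0.129 -0.11
0.08 14 x 0.053 0.058 0.064 y -0.147 -0.12 -0.109
0.09 6 x 0.003 0.028 0.058 y -0.144 -0.121 -0.107
0.1 31 x -0.006 0.001 0.055 y -0.152 -0.124 -0.107
0.11 11 x -0.003 0.023 0.053 y -0.148 -0.124 -0.12
0.12 9 x -0.011 0.012 0.047 y -0.125 -0.124 -0.12
0.13 13 x -0.016 -0.002 0.048 y -0.132 -0.125 -0.121
0.14 33 x -0.01 0.009 0.046 y -0.133 -0.128 -0.12
0.15 4 x 0.015 0.021 0.041 y -0.128 -0.125 -0.121
0.17 2 x 0.032 0.034 0.035 y -0.118 -0.118 -0.117
0.18 33 x 0.022 0.03 0.037 y -0.139 -0.128 -0.118
```

View pics/s0d.png

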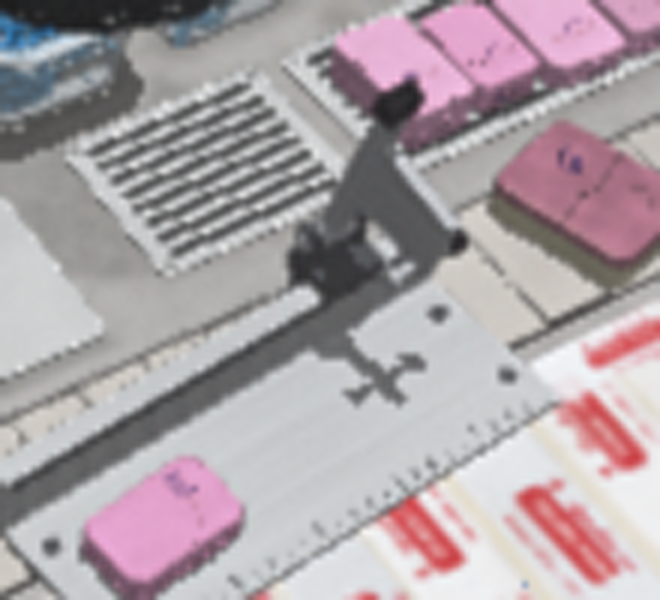

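```bash
python3 - <<'E'
from h import *
from scipy.spatial.transform import Rotation as Ro
o=get_obs(); print(o["time"],Ro.from_quat(o["tool_rot"]).as_matrix().round(3))
z=Ro.from_quat(o["tool_rot"]).as_matrix()[:,2]; print("jaw yaw deg",np.degrees(np.arctan2(z[1],z[0])))
for n in("scene","top"):
    W=np.load(f"pics/W_{n}.npy").reshape(-1,3)
    for x0 in np.arange(.25,.75,.1):
        print(n,round(x0,2),[ (round(y0,1), round(float(np.max(np.r_[0,W[(abs(W[:,0]-x0-.05)<.05)&(abs(W[:,1]-y0-.05)<.05),2]])),2)) for y0 in np.arange(-.6,.5,.1)])
E
```

```text
1.7 [[ 0.    -0.969  0.247]
 [ 0.     0.247  0.969]
 [-1.     0.     0.   ]]
jaw yaw deg 75.68795463456775
scene 0.25 [(np.float64(-0.6), 0.08), (np.float64(-0.5), 0.08), (np.float64(-0.4), 0.01), (np.float64(-0.3), 0.01), (np.float64(-0.2), 0.01), (np.float64(-0.1), 0.02), (np.float64(-0.0), 0.07), (np.float64(0.1), 0.07), (np.float64(0.2), 0.08), (np.float64(0.3), 0.0), (np.float64(0.4), 0.0)]
scene 0.35 [(np.float64(-0.6), 0.08), (np.float64(-0.5), 0.08), (np.float64(-0.4), 0.01), (np.float64(-0.3), 0.01), (np.float64(-0.2), 0.01), (np.float64(-0.1), 0.04), (np.float64(-0.0), 0.07), (np.float64(0.1), 0.07), (np.float64(0.2), 0.08), (np.float64(0.3), 0.01), (np.float64(0.4), 0.0)]
scene 0.45 [(np.float64(-0.6), 0.05), (np.float64(-0.5), 0.1), (np.float64(-0.4), 0.18), (np.float64(-0.3), 0.04), (np.float64(-0.2), 0.05), (np.float64(-0.1), 0.04), (np.float64(-0.0), 0.13), (np.float64(0.1), 0.15), (np.float64(0.2), 0.16), (np.float64(0.3), 0.19), (np.float64(0.4), 0.0)]
scene 0.55 [(np.float64(-0.6), 0.03), (np.float64(-0.5), 0.07), (np.float64(-0.4), 0.18), (np.float64(-0.3), 0.05), 
[... 1223 characters left out ...]
at64(-0.0), 0.13), (np.float64(0.1), 0.15), (np.float64(0.2), 0.16), (np.float64(0.3), 0.19), (np.float64(0.4), 0.0)]
top 0.55 [(np.float64(-0.6), 0.03), (np.float64(-0.5), 0.08), (np.float64(-0.4), 0.18), (np.float64(-0.3), 0.05), (np.float64(-0.2), 0.11), (np.float64(-0.1), 0.13), (np.float64(-0.0), 0.14), (np.float64(0.1), 0.27), (np.float64(0.2), 0.25), (np.float64(0.3), 0.23), (np.float64(0.4), 0.21)]
top 0.65 [(np.float64(-0.6), 0.08), (np.float64(-0.5), 0.24), (np.float64(-0.4), 0.31), (np.float64(-0.3), 0.28), (np.float64(-0.2), 0.28), (np.float64(-0.1), 0.28), (np.float64(-0.0), 0.28), (np.float64(0.1), 0.25), (np.float64(0.2), 0.02), (np.float64(0.3), 0.01), (np.float64(0.4), 0.0)]
```

Emit:
step_arm(
  slide=[
    [0.33, -0.33, 0.35],
    [0.7, -0.7, 0.7],
    [0.96, -1, 1],
  ],
  turn=[
    [0, 0, 0.019],
    [0, 0, 0.038],
    [0, 0, 0.0567],
  ],
  jaw=0,
  newtons=10,
)

```text
time: 2.0
position: [0.2398, 0.5172, 0.3107]
tool_rot: [0.527, -0.471, -0.527, -0.471]
ft_force: [0.5, 0.4, 0.1]
grip_width: 0.0706
```

Emit:
step_arm(
  slide=[
    [0.3, -0.4, 0],
    [0.6, -0.75, 0],
    [0.8, -1, 0],
  ],
  turn=[
    [0, 0, 0],
    [0, 0, 0],
    [0, 0, 0],
  ],
)

```text
time: 2.3
position: [0.3207, 0.4161, 0.3107]
tool_rot: [0.526, -0.473, -0.525, -0.473]
ft_force: [0.4, -0.1, 0.9]
grip_width: 0.0467
```

Emit:
step_arm(
  slide=[
    [0.25, -0.4, 0],
    [0.45, -0.75, 0],
    [0.6, -1, 0],
  ],
  turn=[
    [0, 0, 0],
    [0, 0, 0],
    [0, 0, 0],
  ],
)

```text
time: 2.6
position: [0.3801, 0.316, 0.3103]
tool_rot: [0.526, -0.473, -0.525, -0.473]
ft_force: [-0.2, -0.7, 0.2]
grip_width: 0.023
```

Emit:
step_arm(
  slide=[
    [0.2, -0.4, 0],
    [0.4, -0.75, 0],
    [0.5, -1, 0],
  ],
  turn=[
    [0, 0, 0],
    [0, 0, 0],
    [0, 0, 0],
  ],
)

```text
time: 2.9
position: [0.4306, 0.216, 0.3104]
tool_rot: [0.526, -0.473, -0.525, -0.473]
ft_force: [0.1, 0.0, -0.5]
grip_width: 0.0025
```

Emit:
step_arm(
  slide=[
    [0.1, -0.4, 0],
    [0.2, -0.75, 0],
    [0.3, -1, 0],
  ],
  turn=[
    [0, 0, 0],
    [0, 0, 0],
    [0, 0, 0],
  ],
)

```text
time: 3.2
position: [0.4593, 0.1161, 0.3103]
tool_rot: [0.526, -0.473, -0.525, -0.473]
ft_force: [0.1, 0.6, 0.2]
grip_width: 0.0003
```

Emit:
step_arm(
  slide=[
    [0.1, -0.4, 0],
    [0.2, -0.75, 0],
    [0.3, -1, 0],
  ],
  turn=[
    [0, 0, 0],
    [0, 0, 0],
    [0, 0, 0],
  ],
)

```text
time: 3.5
position: [0.4894, 0.016, 0.3104]
tool_rot: [0.526, -0.473, -0.525, -0.473]
ft_force: [0.4, 0.4, 0.8]
grip_width: 0.0006
```

Emit:
step_arm(
  slide=[
    [0, -0.4, 0],
    [0, -0.75, 0],
    [0, -1, 0],
  ],
  turn=[
    [0, 0, 0],
    [0, 0, 0],
    [0, 0, 0],
  ],
)

```text
time: 3.8
position: [0.4891, -0.0841, 0.3103]
tool_rot: [0.526, -0.473, -0.525, -0.473]
ft_force: [0.3, 0.2, -0.1]
grip_width: 0.0007
```

Emit:
step_arm(
  slide=[
    [0.1, -0.4, 0],
    [0.2, -0.75, 0],
    [0.2, -1, 0],
  ],
  turn=[
    [0, 0, 0],
    [0, 0, 0],
    [0, 0, 0],
  ],
)

```text
time: 4.1
position: [0.5102, -0.1845, 0.3103]
tool_rot: [0.526, -0.473, -0.525, -0.473]
ft_force: [-0.2, -0.2, -0.7]
grip_width: 0.0005
```

Emit:
step_arm(
  slide=[
    [0.1, -0.4, 0],
    [0.2, -0.75, 0],
    [0.2, -1, 0],
    [0.2, -1, 0],
  ],
  turn=[
    [0, 0, 0],
    [0, 0, 0],
    [0, 0, 0],
    [0, 0, 0],
  ],
)

```text
time: 4.5
position: [0.5292, -0.2855, 0.3097]
tool_rot: [0.526, -0.474, -0.525, -0.473]
ft_force: [0.5, 0.8, -0.5]
grip_width: 0.0001
```

```bash
python3 - <<'E'
from h import *
c=vision.camera("wrist"); cv2.imwrite("pics/w1.png",c["image"][:,:,::-1]); np.savez("pics/w1.npz",**{k:c[k] for k in("depth","mtx","T")})
W=cloud(c); np.save("pics/W_w1.npy",W)
print(c["T"].round(3).tolist())
for t in("flag_tab","flag_hinge","mould_center","stop_carrier","fence_jig"):
    for d in vision.spot_point(c,t)[:2]:
        u,v=d["centre"]; print(t,d["p"],u,v,W[int(v),int(u)].round(4))
E
```

```text
[[-0.102, 0.956, 0.275, 0.452], [0.995, 0.099, 0.026, -0.292], [-0.002, 0.277, -0.961, 0.471], [0.0, 0.0, 0.0, 1.0]]
flag_tab 0.62 209.5 209.3 [ 0.5519 -0.3821  0.18  ]
flag_hinge 0.97 238.3 206.2 [ 0.5732 -0.3747  0.0979]
mould_center 0.79 361.2 147.8 [ 0.5002 -0.2358  0.0289]
fence_jig 0.72 301.7 153.4 [ 0.5188 -0.3125  0.0082]
```

View pics/w1.png

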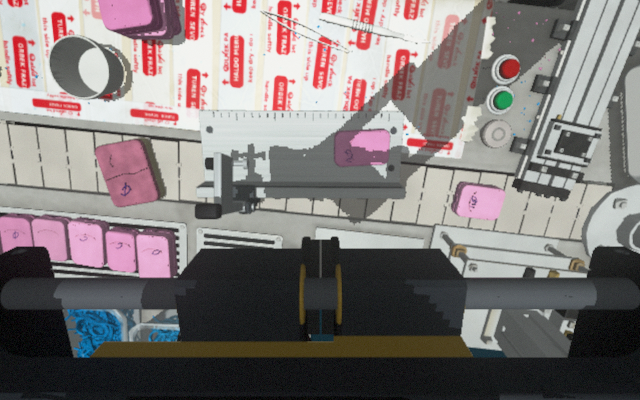

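The wrist view shows the bed at (200-405,110-195), the raised flag with its tab at (208,210) and the mould at (362,148). I'll refine the geometry from it.

```bash
python3 - <<'E'
from h import *
W=np.load("pics/W_w1.npy")
b=(W[...,0]>.40)&(W[...,0]<.65)&(W[...,1]>-.48)&(W[...,1]<-.13)
P=W[b&(W[...,2]>.04)&(W[...,2]<.052)&(W[...,1]>-.345)]
l=cv2.fitLine(P[:,:2].astype(np.float32),cv2.DIST_HUBER,0,.001,.001).ravel();print(l,np.median(P[:,2]),len(P))
d=l[:2]*np.sign(l[1]);yaw=np.arctan2(-d[0],d[1]);print("yaw",yaw)
ex=np.array([np.cos(yaw),np.sin(yaw)]);ey=np.array([-ex[1],ex[0]])
s=(P[:,:2]-l[2:])@ex;print(np.percentile(s,[1,5,50,95,99]))
F=W.copy();r=W[...,:2]-l[2:];F[...,0]=r@ex+.0475;F[...,1]=r@ey
print("org wall",l[2:])
# mould top
m=b&(W[...,2]>.024)&(W[...,2]<.034)&(F[...,0]<.035)&(F[...,1]>-.06+(-.2558-l[3]))
Q=F[m][:,:2].astype(np.float32);q=cv2.minAreaRect(Q);print("mould local",q,len(Q)); 
print("mould world",l[2:]+ex*(q[0][0]-.0475)+ey*q[0][1])
# stop
yt=(-.383-l[3])
f=b&(W[...,2]>.055)&(abs(F[...,1]-yt)<.06);P=F[f]
for z in np.arange(.06,.2,.01):
    k=P[abs(P[:,2]-z)<.005]
    if len(k): print(round(z,3),len(k),"x",np.percentile(k[:,0],[2,50,98]).round(3),"y",np.percentile(k[:,1],[2,50,98]).round(3))
bd=b&(F[...,2]>.004)&(F[...,2]<.012)&(abs(F[...,0]+.03)<.02);Q=F[bd];print("bed y",np.percentile(Q[:,1],[.5,2,98,99.5]));
E
```

```text
[ 0.10067113 -0.9949198   0.5590518  -0.26020515] 0.04298567999414671 1453
yaw 0.100841954
[-6.59016697e-03 -6.25417488e-03 -7.61114386e-05  6.56143925e-03
  6.91178278e-03]
org wall [ 0.5590518  -0.26020515]
mould local ((-0.007305622100830078, 0.03165667876601219), (0.045337773859500885, 0.07062747329473495), 3.367608070373535) 1879
mould world [ 0.50133765 -0.23422663]
0.06 16 x [0.041 0.051 0.054] y [-0.124 -0.108 -0.106]
0.07 146 x [0.051 0.056 0.065] y [-0.127 -0.111 -0.103]
0.08 41 x [0.05  0.057 0.064] y [-0.118 -0.11  -0.107]
0.09 28 x [-0.005  0.049  0.057] y [-0.123 -0.116 -0.102]
0.1 303 x [-0.006  0.001  0.051] y [-0.147 -0.119 -0.102]
0.11 141 x [-0.009  0.019  0.051] y [-0.12  -0.119 -0.115]
0.12 158 x [-0.011  0.017  0.048] y [-0.12  -0.119 -0.115]
0.13 213 x [-0.016  0.006  0.045] y [-0.126 -0.119 -0.115]
0.14 417 x [-0.01   0.013  0.042] y [-0.127 -0.122 -0.115]
0.15 60 x [0.025 0.032 0.042] y [-0.126 -0.12  -0.115]
0.16 17 x [0.032 0.036 0.04 ] y [-0.116 -0.116 -0.115]
0.17 27 x [0.024 0.03  0.038] y [-0.116 -0.113 -0.112]
0.18 385 x [0.024 0.03  0.036] y [-0.133 -0.122 -0.113]
bed y [-0.18059526 -0.17738252  0.08304746  0.08669419]
```

Emit:
step_arm(
  slide=[
    [0.25, -0.45, 0],
    [0.45, -0.8, -0.2],
    [0.57, -0.954, -0.4],
    [0.57, -0.954, -0.5],
    [0.57, -0.954, -0.5],
  ],
  turn=[
    [0, 0, -0.001],
    [0, 0, -0.001],
    [0, 0, -0.001],
    [0, 0, -0.001],
    [0, 0, -0.001],
  ],
)

```text
time: 5.3
position: [0.585, -0.3752, 0.2577]
tool_rot: [-0.522, 0.474, 0.527, 0.474]
ft_force: [-0.9, 1.2, -0.2]
grip_width: 0.0008
```

```bash
python3 - <<'E'
from h import *
from scipy.spatial.transform import Rotation as Ro
o=get_obs(); print(o["position"]);z=Ro.from_quat(o["tool_rot"]).as_matrix()[:,2]; print("jaw yaw deg",np.degrees(np.arctan2(z[1],z[0])),o["q"])
c=vision.camera("scene"); cv2.imwrite("pics/s1.png",cv2.resize(c["image"][80:280,260:500,::-1],None,fx=3.2,fy=3))
E
```

```text
[ 0.5849743  -0.37516573  0.25768697]
jaw yaw deg 95.78409481294689 [-7.30816710e-01  5.97350761e-01  1.19456931e+00  3.28402078e-04
  1.35575049e+00 -2.40264467e+00]
```

View pics/s1.png

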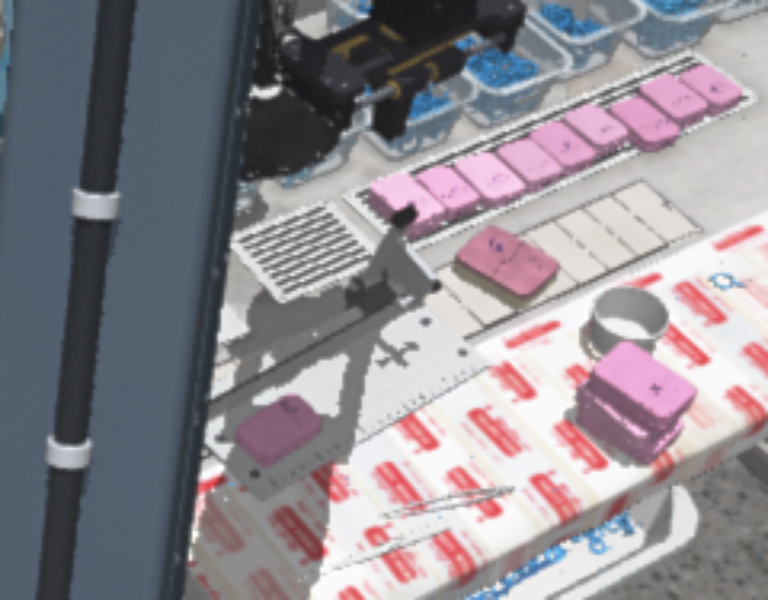

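The gripper is behind (+x of) the tab and clear of the lamp, so I'll descend.

Emit:
step_arm(
  slide=[
    [0.01, -0.06, -0.35],
    [0.01, -0.06, -0.7],
    [0.01, -0.06, -0.9],
    [0.01, -0.06, -0.9],
  ],
  turn=[
    [0, 0, 0],
    [0, 0, 0],
    [0, 0, 0],
    [0, 0, 0],
  ],
)

```text
time: 5.75
position: [0.5854, -0.3805, 0.1683]
tool_rot: [-0.522, 0.474, 0.527, 0.474]
ft_force: [-0.8, 0.1, 0.0]
grip_width: 0.0005
```

Emit:
step_arm(
  slide=[
    [-0.2, -0.02, 0.0],
    [-0.4, -0.04, -0.045],
    [-0.59, -0.06, -0.15],
    [-0.75, -0.076, -0.29],
    [-0.82, -0.083, -0.37],
    [-0.885, -0.09, -0.46],
    [-0.885, -0.09, -0.46],
  ],
  turn=[
    [0, 0, 0],
    [0, 0, 0],
    [0, 0, 0],
    [0, 0, 0],
    [0, 0, 0],
    [0, 0, 0],
    [0, 0, 0],
  ],
)

```text
time: 6.45
position: [0.4981, -0.3919, 0.1242]
tool_rot: [-0.524, 0.474, 0.525, 0.474]
ft_force: [-0.1, -0.4, -0.5]
grip_width: 0.0009
```

```bash
python3 - <<'E'
from h import *
o=get_obs(); print(o["position"],o["ft_force"])
c=vision.camera("scene"); cv2.imwrite("pics/s2.png",cv2.resize(c["image"][80:280,260:500,::-1],None,fx=3.2,fy=3))
E
```

```text
[ 0.49814097 -0.39191711  0.12415522] [-0.08979391 -0.37196274 -0.54964847]
```

View pics/s2.png

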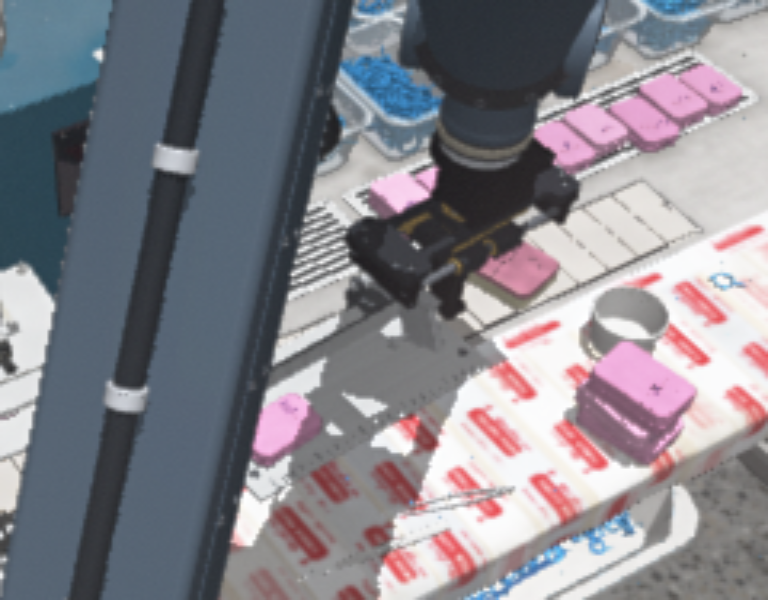

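Emit:
step_arm(
  slide=[
    [-0.05, 0.015, -0.1],
    [-0.095, 0.015, -0.2],
    [-0.12, 0.015, -0.28],
    [-0.14, 0.01, -0.36],
    [-0.16, 0.01, -0.43],
    [-0.16, 0.01, -0.48],
    [-0.16, 0.01, -0.48],
  ],
  turn=[
    [0, 0, 0],
    [0, 0, 0],
    [0, 0, 0],
    [0, 0, 0],
    [0, 0, 0],
    [0, 0, 0],
    [0, 0, 0],
  ],
)

```text
time: 7.2
position: [0.4823, -0.3912, 0.0757]
tool_rot: [-0.524, 0.474, 0.525, 0.474]
ft_force: [-0.0, -0.2, 0.7]
grip_width: 0.0
```

Emit:
step_arm(
  slide=[
    [0, 0, -0.03],
    [0, 0, -0.03],
    [0, 0, -0.03],
  ],
  turn=[
    [0, 0, 0],
    [0, 0, 0],
    [0, 0, 0],
  ],
)

```text
time: 7.5
position: [0.4827, -0.3915, 0.0752]
tool_rot: [0.525, -0.474, -0.524, -0.474]
ft_force: [-3.3, 2.1, 11.8]
grip_width: 0.0003
```

Emit:
step_arm(
  slide=[
    [0, 0, 0.3],
    [0, 0.05, 0.6],
    [-0.2, 0.45, 0.6],
    [-0.36, 0.9, 0.6],
    [-0.36, 1, 0.6],
    [-0.36, 1, 0.6],
  ],
  turn=[
    [0, 0, 0],
    [0, 0, 0],
    [0, 0, 0],
    [0, 0, 0],
    [0, 0, 0],
    [0, 0, 0],
  ],
  jaw=0.4,
)

```text
time: 8.1
position: [0.4461, -0.2893, 0.1332]
tool_rot: [-0.524, 0.474, 0.525, 0.474]
ft_force: [-0.6, -1.5, 0.4]
grip_width: 0.0336
```

```bash
python3 - <<'E'
from h import *
for n in("scene","wrist"):
    c=vision.camera(n); a=c["image"][:,:,::-1]; np.save(f"pics/W3{n}.npy",cloud(c))
    cv2.imwrite(f"pics/{n}3.png",cv2.resize(a[80:280,260:500],None,fx=3.2,fy=3) if n=="scene" else a)
E
```

```text
(no output)
```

View pics/scene3.png

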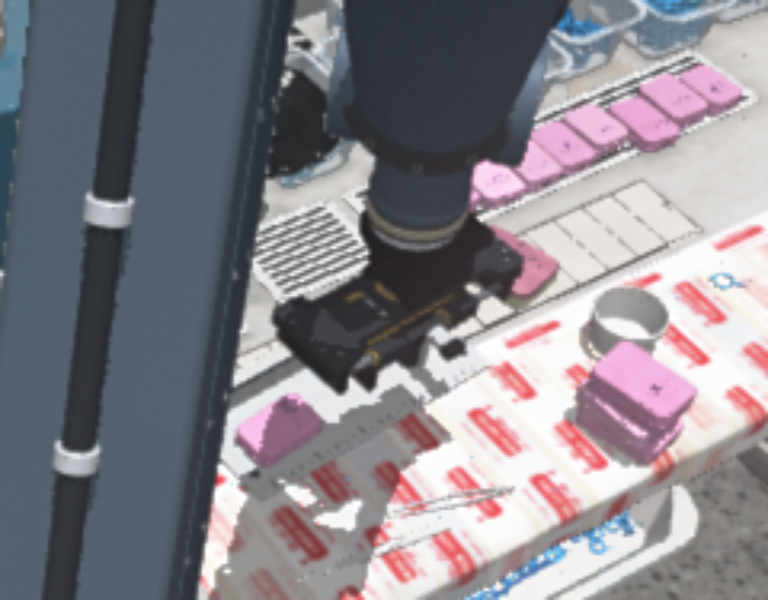

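View pics/wrist3.png

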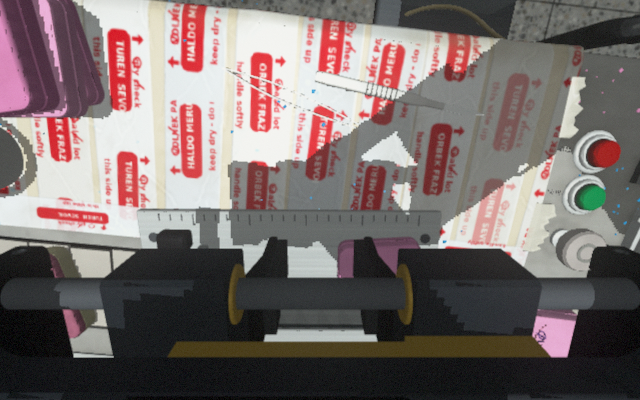

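```bash
python3 - <<'E'
from h import *
W=np.load("pics/W3wrist.npy"); print(W[226:250:4,160:195:5].round(3).reshape(-1,3))
E
```

```text
[[ 0.489 -0.43   0.008]
 [ 0.489 -0.426  0.007]
 [ 0.488 -0.421  0.007]
 [ 0.488 -0.417  0.006]
 [ 0.487 -0.412  0.008]
 [ 0.487 -0.408  0.007]
 [ 0.486 -0.404  0.007]
 [ 0.493 -0.431  0.007]
 [ 0.467 -0.4    0.067]
 [ 0.467 -0.396  0.066]
 [ 0.467 -0.393  0.066]
 [ 0.467 -0.39   0.065]
 [ 0.466 -0.386  0.066]
 [ 0.466 -0.383  0.064]
 [ 0.467 -0.4    0.074]
 [ 0.467 -0.397  0.073]
 [ 0.467 -0.394  0.073]
 [ 0.467 -0.39   0.073]
 [ 0.466 -0.387  0.073]
 [ 0.467 -0.384  0.071]
 [ 0.468 -0.382  0.067]
 [ 0.47  -0.4    0.075]
 [ 0.47  -0.396  0.075]
 [ 0.47  -0.393  0.073]
 [ 0.47  -0.39   0.073]
 [ 0.469 -0.386  0.074]
 [ 0.469 -0.383  0.073]
 [ 0.472 -0.382  0.066]
 [ 0.473 -0.4    0.075]
 [ 0.473 -0.397  0.074]
 [ 0.473 -0.393  0.074]
 [ 0.473 -0.39   0.073]
 [ 0.471 -0.386  0.076]
 [ 0.472 -0.383  0.074]
 [ 0.474 -0.382  0.068]
 [ 0.476 -0.4    0.074]
 [ 0.476 -0.397  0.074]
 [ 0.476 -0.393  0.074]
 [ 0.475 -0.39   0.074]
 [ 0.475 -0.386  0.074]
 [ 0.475 -0.383  0.074]
 [ 0.476 -0.381  0.069]]
```

Emit:
step_arm(
  slide=[
    [0.0, 0.3, -0.2],
    [-0.02, 0.5, -0.5],
    [-0.02, 0.5, -0.9],
    [-0.02, 0.5, -0.9],
  ],
  turn=[
    [0, 0, 0],
    [0, 0, 0],
    [0, 0, 0],
    [0, 0, 0],
  ],
)

```text
time: 8.6
position: [0.443, -0.2404, 0.0386]
tool_rot: [-0.521, 0.475, 0.527, 0.474]
ft_force: [-0.9, 0.7, 0.4]
grip_width: 0.0351
```

Emit:
step_arm(
  slide=[
    [0, 0, -0.26],
    [0, 0, -0.26],
  ],
  turn=[
    [0, 0, 0],
    [0, 0, 0],
  ],
)

```text
time: 8.8
position: [0.4449, -0.2425, 0.0161]
tool_rot: [-0.524, 0.475, 0.525, 0.475]
ft_force: [-0.4, -0.3, -0.6]
grip_width: 0.0348
```

Emit:
step_arm(
  slide=[
    [0.12, 0.012, 0],
    [0.24, 0.024, 0],
    [0.32, 0.032, 0],
    [0.38, 0.038, 0],
    [0.43, 0.043, 0],
    [0.43, 0.043, 0],
  ],
  turn=[
    [0, 0, 0],
    [0, 0, 0],
    [0, 0, 0],
    [0, 0, 0],
    [0, 0, 0],
    [0, 0, 0],
  ],
)

```text
time: 9.4
position: [0.4887, -0.237, 0.0175]
tool_rot: [0.525, -0.474, -0.524, -0.474]
ft_force: [-0.0, -0.8, 0.2]
grip_width: 0.0346
```

Emit:
step_arm(
  slide=[
    [0.02, 0.002, 0],
    [0.03, 0.003, 0],
    [0.03, 0.003, 0],
  ],
  turn=[
    [0, 0, 0],
    [0, 0, 0],
    [0, 0, 0],
  ],
)

```text
time: 9.7
position: [0.4902, -0.2364, 0.017]
tool_rot: [-0.524, 0.474, 0.525, 0.474]
ft_force: [-1.4, 0.1, 0.9]
grip_width: 0.0347
```

Emit:
step_arm(
  slide=[
    [0.02, 0.002, 0],
    [0.02, 0.002, 0],
  ],
  turn=[
    [0, 0, 0],
    [0, 0, 0],
  ],
)

```text
time: 9.9
position: [0.4928, -0.2365, 0.017]
tool_rot: [0.524, -0.474, -0.524, -0.474]
ft_force: [-0.7, 0.4, -1.2]
grip_width: 0.0344
```

Emit:
step_arm(
  slide=[
    [0.02, 0.002, 0],
    [0.03, 0.003, 0],
    [0.03, 0.003, 0],
  ],
  turn=[
    [0, 0, 0],
    [0, 0, 0],
    [0, 0, 0],
  ],
)

```text
time: 10.2
position: [0.4949, -0.2361, 0.0171]
tool_rot: [-0.524, 0.475, 0.525, 0.474]
ft_force: [-3.8, -1.6, 0.8]
grip_width: 0.0351
```

```bash
python3 - <<'E'
from h import *
for n in("scene","top","wrist"):
    c=vision.camera(n); a=c["image"][:,:,::-1]
    if n=="wrist": cv2.imwrite(f"pics/{n}4.png",a)
    else: cv2.imwrite(f"pics/{n}4.png",cv2.resize(a[170:240,300:400] if n=="top" else a[160:270,300:420],None,fx=6,fy=5))
E
```

```text
(no output)
```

View pics/wrist4.png

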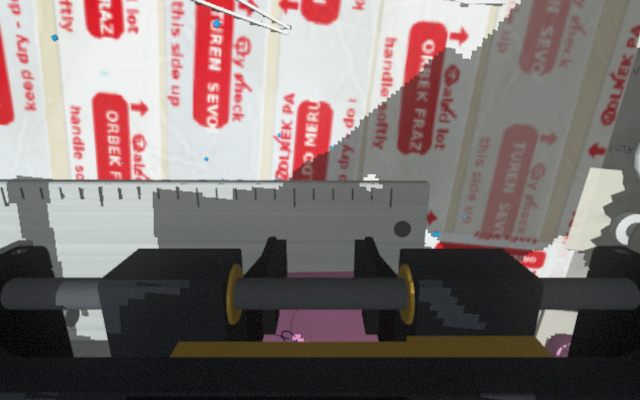

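View pics/scene4.png

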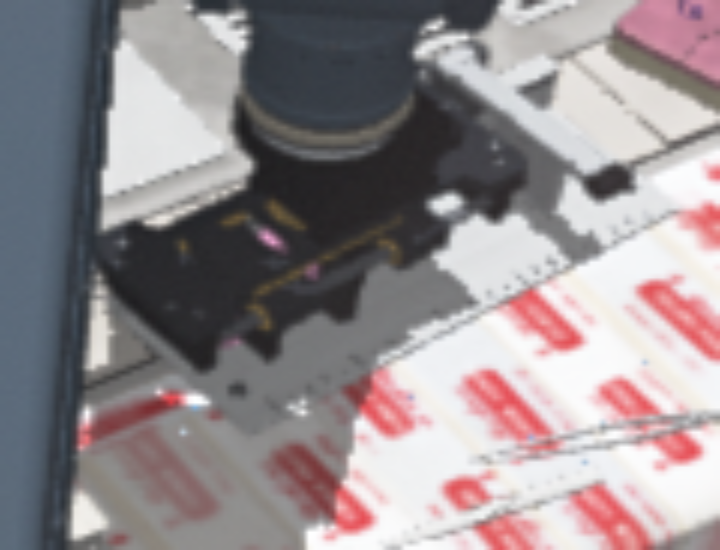

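Emit:
step_arm(
  slide=[
    [0.01, 0.001, 0],
    [0.02, 0.002, 0],
    [0.02, 0.002, 0],
  ],
  turn=[
    [0, 0, 0],
    [0, 0, 0],
    [0, 0, 0],
  ],
)

```text
time: 10.65
position: [0.495, -0.236, 0.017]
tool_rot: [-0.523, 0.475, 0.526, 0.473]
ft_force: [-9.3, -4.2, 3.4]
grip_width: 0.0349
```

Emit:
step_arm(
  slide=[
    [-0.3, -0.03, 0],
    [-0.3, -0.03, 0.4],
    [-0.3, -0.03, 0.8],
    [-0.3, -0.03, 0.8],
  ],
  turn=[
    [0, 0, 0],
    [0, 0, 0],
    [0, 0, 0],
    [0, 0, 0],
  ],
  jaw=0,
)

```text
time: 11.05
position: [0.4716, -0.2416, 0.1017]
tool_rot: [0.529, -0.474, -0.52, -0.475]
ft_force: [1.0, 0.0, 0.6]
grip_width: 0.0102
```

```bash
python3 - <<'E'
from h import *
for n in("scene","top"):
    W=np.load(f"pics/W_{n}.npy").reshape(-1,3)
    P=W[(W[:,0]>.5)&(W[:,0]<.68)&(W[:,1]>-.32)&(W[:,1]<.0)&(W[:,2]>.06)]
    for y in np.arange(-.32,0,.02):
        k=P[abs(P[:,1]-y-.01)<.01]
        if len(k): print(n,round(y,2),len(k),k[:,0].min().round(3),k[:,2].max().round(3), k[k[:,0].argmin()].round(3))
E
```

```text
scene -0.32 97 0.658 0.206 [ 0.658 -0.316  0.173]
scene -0.3 28 0.67 0.186 [ 0.67  -0.3    0.175]
scene -0.12 63 0.607 0.113 [ 0.607 -0.101  0.068]
scene -0.1 234 0.606 0.117 [ 0.606 -0.097  0.063]
scene -0.08 216 0.608 0.121 [ 0.608 -0.076  0.06 ]
scene -0.06 375 0.61 0.235 [ 0.61  -0.056  0.11 ]
scene -0.04 465 0.607 0.23 [ 0.607 -0.036  0.122]
scene -0.02 415 0.608 0.233 [ 0.608 -0.007  0.119]
top -0.32 55 0.655 0.208 [ 0.655 -0.318  0.174]
top -0.3 15 0.67 0.187 [ 0.67  -0.299  0.17 ]
top -0.12 67 0.609 0.117 [ 0.609 -0.103  0.067]
top -0.1 136 0.609 0.115 [ 0.609 -0.096  0.109]
top -0.08 143 0.608 0.129 [ 0.608 -0.07   0.114]
top -0.06 212 0.61 0.233 [ 0.61  -0.058  0.066]
top -0.04 189 0.608 0.232 [ 0.608 -0.038  0.122]
top -0.02 150 0.609 0.232 [ 0.609 -0.011  0.12 ]
```

Emit:
step_arm(
  slide=[
    [0.04, 0.07, 0.1],
    [0.08, 0.14, 0.1],
    [0.12, 0.21, 0.1],
    [0.16, 0.28, 0.1],
    [0.2, 0.35, 0.1],
    [0.24, 0.42, 0.1],
    [0.28, 0.49, 0.1],
    [0.32, 0.56, 0.1],
    [0.36, 0.62, 0.1],
    [0.42, 0.68, 0.1],
    [0.47, 0.72, 0.0],
    [0.47, 0.72, 0.0],
  ],
  turn=[
    [0, 0, -0.023],
    [0, 0, -0.046],
    [0, 0, -0.069],
    [0, 0, -0.092],
    [0, 0, -0.115],
    [0, 0, -0.138],
    [0, 0, -0.161],
    [0, 0, -0.184],
    [0, 0, -0.207],
    [0, 0, -0.23],
    [0, 0, -0.25],
    [0, 0, -0.25],
  ],
)

```text
time: 12.25
position: [0.5152, -0.1661, 0.0959]
tool_rot: [-0.036, 0.706, 0.036, 0.706]
ft_force: [-0.2, -0.4, 0.2]
grip_width: 0.0007
```

```bash
cat >> h.py <<'E'
from scipy.spatial.transform import Rotation as Ro
O=np.array([.5591,-.2602]);yaw=.1008;ex=np.array([np.cos(yaw),np.sin(yaw)]);ey=np.array([-ex[1],ex[0]])
def loc(p):
    r=np.asarray(p)[...,:2]-O; return np.stack([r@ex+.0475,r@ey],-1)
def st():
    o=get_obs();z=Ro.from_quat(o["tool_rot"]).as_matrix()[:,2]
    print(round(o["time"],2),"loc",loc(o["position"]).round(4),"z",o["position"][2].round(4),"jaw",np.degrees(np.arctan2(z[1],z[0])).round(2),"F",o["ft_force"].round(1),"Fl",(o["ft_force"][:2]@ex).round(1),(o["ft_force"][:2]@ey).round(1),"grip",o["grip_width"].round(3))
E
python3 - <<'E'
from h import *
st()
for n in("wrist","scene"):
    c=vision.camera(n); a=c["image"][:,:,::-1]; W=cloud(c); np.save(f"pics/W5{n}.npy",W)
    cv2.imwrite(f"pics/{n}5.png",a if n=="wrist" else cv2.resize(a[120:280,280:440],None,fx=4,fy=3.7))
    L=loc(W)
    m=(W[...,2]>.024)&(W[...,2]<.034)&(L[...,0]<.0385)&(L[...,0]>-.05)&(L[...,1]>-.06)&(L[...,1]<.09)
    if m.sum()>20: print(n,m.sum(),cv2.minAreaRect(L[m].astype(np.float32)),np.percentile(L[m],[1,99],axis=0))
E
```

```text
Traceback (most recent call last):
  File "h.py", line 17, in st
    print(round(o["time"],2),"loc",loc(o["position"]).round(4),"z",o["position"][2].round(4),"jaw",np.degrees(np.arctan2(z[1],z[0])).round(2),"F",o["ft_force"].round(1),"Fl",(o["ft_force"][:2]@ex).round(1),(o["ft_force"][:2]@ey).round(1),"grip",o["grip_width"].round(3))
                                                                                                                                                                                                                                                     ^^^^^^^^^^^^^^^^^^^^^
AttributeError: 'float' object has no attribute 'round'
```

```bash
sed -i 's/,"grip",o\["grip_width"\].round(3)//' h.py
python3 - <<'E'
from h import *
st()
for n in("wrist","scene"):
    c=vision.camera(n); a=c["image"][:,:,::-1]; W=cloud(c); np.save(f"pics/W5{n}.npy",W)
    cv2.imwrite(f"pics/{n}5.png",a if n=="wrist" else cv2.resize(a[120:280,280:440],None,fx=4,fy=3.7))
    L=loc(W)
    m=(W[...,2]>.024)&(W[...,2]<.034)&(L[...,0]<.0385)&(L[...,0]>-.05)&(L[...,1]>-.06)&(L[...,1]<.09)
    if m.sum()>20: print(n,m.sum(),cv2.minAreaRect(L[m].astype(np.float32)),np.percentile(L[m],[1,99],axis=0))
E
```

```text
12.25 loc [0.0133 0.0981] z 0.0959 jaw 5.81 F [-0.2 -0.4  0.2] Fl -0.2 -0.4
wrist 132 ((0.012560660019516945, 0.010704487562179565), (0.02610933408141136, 0.019807761535048485), 85.51510620117188) [[ 0.00203681 -0.00236744]
 [ 0.02142526  0.02290798]]
scene 59 ((0.0048746271058917046, 0.041622381657361984), (0.07405479997396469, 0.034733846783638), 58.73728561401367) [[-0.00417337  0.00240236]
 [ 0.03759278  0.06776312]]
```

View pics/wrist5.png

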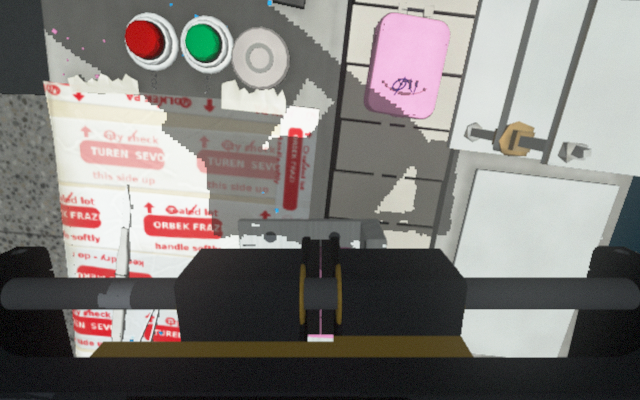

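View pics/scene5.png

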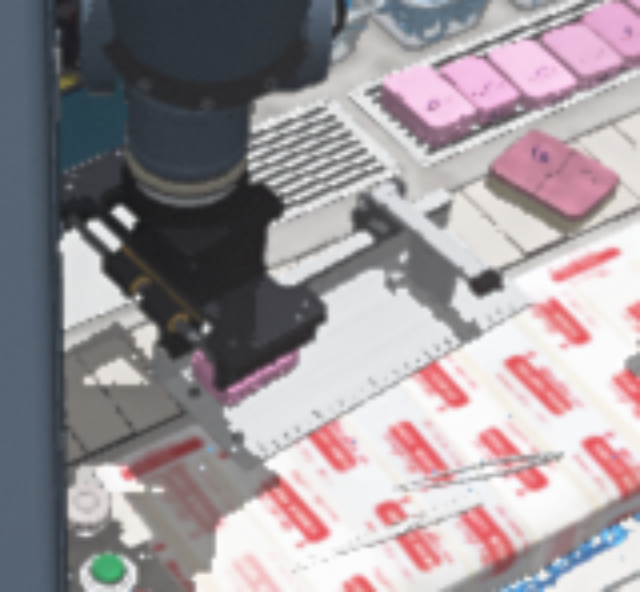

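Emit:
step_arm(
  slide=[
    [0.04, 0.0, -0.35],
    [0.04, 0.0, -0.7],
    [0.04, 0.0, -0.79],
    [0.04, 0.0, -0.79],
  ],
  turn=[
    [0, 0, 0],
    [0, 0, 0],
    [0, 0, 0],
    [0, 0, 0],
  ],
)

```text
time: 12.75
position: [0.5175, -0.1666, 0.0171]
tool_rot: [-0.035, 0.707, 0.036, 0.705]
ft_force: [0.4, 0.6, 1.0]
grip_width: 0.0005
```

Emit:
step_arm(
  slide=[
    [0.01, -0.1, 0],
    [0.02, -0.2, 0],
    [0.03, -0.28, 0],
    [0.036, -0.36, 0],
    [0.044, -0.44, 0],
    [0.052, -0.52, 0],
    [0.06, -0.6, 0],
    [0.068, -0.68, 0],
    [0.076, -0.76, 0],
    [0.084, -0.84, 0],
    [0.092, -0.92, 0],
    [0.1, -1, 0],
  ],
  turn=[
    [0, 0, 0],
    [0, 0, 0],
    [0, 0, 0],
    [0, 0, 0],
    [0, 0, 0],
    [0, 0, 0],
    [0, 0, 0],
    [0, 0, 0],
    [0, 0, 0],
    [0, 0, 0],
    [0, 0, 0],
    [0, 0, 0],
  ],
)

```text
time: 13.95
position: [0.5287, -0.2676, 0.0181]
tool_rot: [-0.035, 0.706, 0.035, 0.706]
ft_force: [0.3, 1.1, 1.8]
grip_width: 0.0002
```

```bash

python3 - <<'E'
from h import *
st()
for n in("wrist","scene"):
    c=vision.camera(n); a=c["image"][:,:,::-1]; W=cloud(c); np.save(f"pics/W6{n}.npy",W)
    cv2.imwrite(f"pics/{n}6.png",a if n=="wrist" else cv2.resize(a[140:260,300:440],None,fx=5,fy=5))
st()
E
```

```text
13.95 loc [ 0.0165 -0.0043] z 0.0181 jaw 5.75 F [0.3 1.1 1.8] Fl 0.4 1.0
14.05 loc [ 0.0169 -0.0057] z 0.0182 jaw 5.69 F [-0.1  0.5 -0.4] Fl -0.0 0.5
```

View pics/scene6.png

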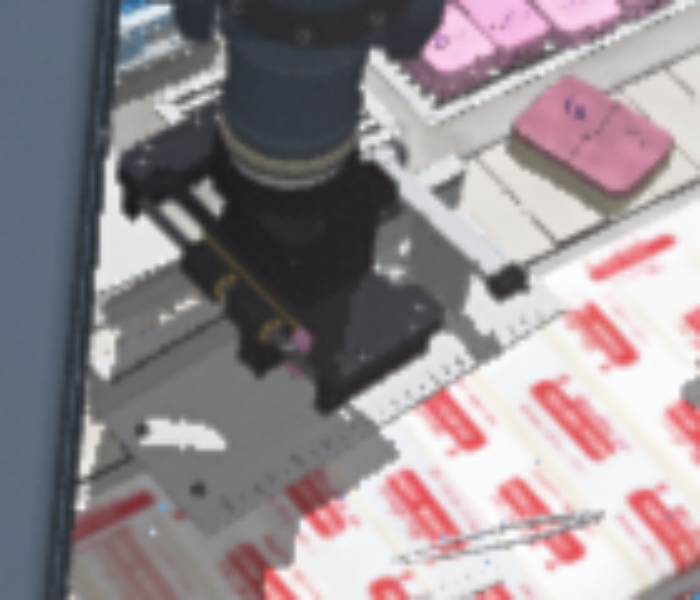

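Emit:
step_arm(
  slide=[
    [0.003, -0.02, 0],
    [0.005, -0.04, 0],
    [0.007, -0.06, 0],
    [0.008, -0.08, 0],
    [0.008, -0.08, 0],
  ],
  turn=[
    [0, 0, 0],
    [0, 0, 0],
    [0, 0, 0],
    [0, 0, 0],
    [0, 0, 0],
  ],
)

```text
time: 14.55
position: [0.5296, -0.2753, 0.0182]
tool_rot: [-0.036, 0.706, 0.035, 0.706]
ft_force: [-0.4, 0.2, -0.8]
grip_width: 0.0005
```

Emit:
step_arm(
  slide=[
    [0.001, -0.01, 0],
    [0.002, -0.02, 0],
    [0.003, -0.03, 0],
    [0.003, -0.03, 0],
  ],
  turn=[
    [0, 0, 0],
    [0, 0, 0],
    [0, 0, 0],
    [0, 0, 0],
  ],
)

```text
time: 14.95
position: [0.5297, -0.2781, 0.0182]
tool_rot: [-0.035, 0.706, 0.035, 0.706]
ft_force: [-0.5, -0.4, 0.1]
grip_width: 0.0004
```

Emit:
step_arm(
  slide=[
    [0.001, -0.01, 0],
    [0.002, -0.02, 0],
    [0.002, -0.02, 0],
  ],
  turn=[
    [0, 0, 0],
    [0, 0, 0],
    [0, 0, 0],
  ],
)

```text
time: 15.25
position: [0.53, -0.2802, 0.0182]
tool_rot: [-0.036, 0.706, 0.035, 0.706]
ft_force: [0.0, 0.7, -0.2]
grip_width: 0.0004
```

Emit:
step_arm(
  slide=[
    [0.001, -0.01, 0],
    [0.002, -0.02, 0],
    [0.003, -0.03, 0],
    [0.003, -0.03, 0],
  ],
  turn=[
    [0, 0, 0],
    [0, 0, 0],
    [0, 0, 0],
    [0, 0, 0],
  ],
)

```text
time: 15.65
position: [0.5301, -0.2828, 0.0181]
tool_rot: [-0.035, 0.706, 0.035, 0.706]
ft_force: [-0.0, 1.5, 0.5]
grip_width: 0.0008
```

Emit:
step_arm(
  slide=[
    [0.001, -0.01, 0],
    [0.002, -0.02, 0],
    [0.002, -0.02, 0],
  ],
  turn=[
    [0, 0, 0],
    [0, 0, 0],
    [0, 0, 0],
  ],
)

```text
time: 15.95
position: [0.53, -0.283, 0.0182]
tool_rot: [-0.034, 0.707, 0.036, 0.706]
ft_force: [0.7, 6.0, 3.3]
grip_width: 0.0006
```

Emit:
step_arm(
  slide=[
    [0.001, -0.01, 0],
    [0.002, -0.02, 0],
    [0.002, -0.02, 0],
  ],
  turn=[
    [0, 0, 0],
    [0, 0, 0],
    [0, 0, 0],
  ],
)

```text
time: 16.25
position: [0.5299, -0.2831, 0.0182]
tool_rot: [-0.033, 0.707, 0.037, 0.706]
ft_force: [1.9, 10.5, 5.0]
grip_width: 0.0004
```

Emit:
step_arm(
  slide=[
    [0, 0, 0],
    [0, 0, 0],
    [0, 0, 0],
    [0, 0, 0],
    [0, 0, 0],
    [0, 0, 0],
    [0, 0, 0],
  ],
  turn=[
    [0, 0, 0],
    [0, 0, 0],
    [0, 0, 0],
    [0, 0, 0],
    [0, 0, 0],
    [0, 0, 0],
    [0, 0, 0],
  ],
)

```text
time: 16.95
position: [0.5298, -0.2831, 0.0182]
tool_rot: [-0.033, 0.707, 0.037, 0.705]
ft_force: [1.5, 11.1, 5.4]
grip_width: 0.0005
```

```bash

python3 - <<'E'
from h import *
st()
E
```

```text
16.95 loc [ 0.0161 -0.0198] z 0.0182 jaw 5.7 F [ 1.5 11.1  5.4] Fl 2.6 10.8
```

Emit:
step_arm(
  slide=[
    [-0.01, 0.1, 0],
    [-0.025, 0.25, 0],
    [-0.025, 0.25, 0.4],
    [-0.04, 0.4, 0.8],
    [-0.06, 0.6, 1],
    [-0.06, 0.6, 1],
  ],
  turn=[
    [0, 0, 0],
    [0, 0, 0],
    [0, 0, 0],
    [0, 0, 0],
    [0, 0, 0],
    [0, 0, 0],
  ],
)

```text
time: 17.55
position: [0.5255, -0.2255, 0.1211]
tool_rot: [-0.037, 0.705, 0.035, 0.708]
ft_force: [0.8, -0.3, -0.1]
grip_width: 0.0003
```

Emit:
step_arm(
  slide=[
    [-0.2, 0, 0.3],
    [-0.5, 0, 0.6],
    [-0.8, 0, 0.9],
    [-0.9, 0, 1],
    [-0.9, 0, 1],
  ],
  turn=[
    [0, 0, 0],
    [0, 0, 0],
    [0, 0, 0],
    [0, 0, 0],
    [0, 0, 0],
  ],
)

```text
time: 18.05
position: [0.4342, -0.2276, 0.2188]
tool_rot: [-0.036, 0.706, 0.034, 0.707]
ft_force: [0.4, -0.0, -1.3]
grip_width: 0.0004
```

```bash

python3 - <<'E'
from h import *
st()
for n in("wrist","top","scene"):
    c=vision.camera(n); a=c["image"][:,:,::-1]; W=cloud(c); np.save(f"pics/W7{n}.npy",W)
    cv2.imwrite(f"pics/{n}7.png",a if n=="wrist" else cv2.resize(a[140:260,300:440],None,fx=5,fy=5))
    L=loc(W)
    m=(W[...,2]>.024)&(W[...,2]<.034)&(L[...,0]<.0385)&(L[...,0]>-.05)&(L[...,1]>-.1)&(L[...,1]<.09)
    if m.sum()>20: print(n,m.sum(),cv2.minAreaRect(L[m].astype(np.float32)),np.percentile(L[m],[1,99],axis=0))
    print([(t,[(round(d["p"],2),np.round(d["centre"]).tolist()) for d in vision.spot_point(c,t)[:1]]) for t in("mould_center","flag_tab")])
E
```

```text
18.05 loc [-0.0734  0.045 ] z 0.2188 jaw 5.65 F [ 0.4 -0.  -1.3] Fl 0.4 -0.1
wrist 145 ((0.01642683334648609, -0.031422387808561325), (0.04089299216866493, 0.004466339014470577), 0.49465516209602356) [[-0.0034884  -0.0335247 ]
 [ 0.03628791 -0.0294289 ]]
[('mould_center', []), ('flag_tab', [])]
top 210 ((0.01709585264325142, -0.0651739239692688), (0.042116787284612656, 0.0687333419919014), 0.5075511336326599) [[-0.00325067 -0.09880275]
 [ 0.03789723 -0.03170343]]
[('mould_center', [(0.85, [212.0, 140.0])]), ('flag_tab', [(0.58, [380.0, 211.0])])]
scene 207 ((0.01751263625919819, -0.06088382750749588), (0.04228292405605316, 0.06314213573932648), 1.1801437139511108) [[-0.00363644 -0.09183565]
 [ 0.03771823 -0.03007298]]
[('mould_center', [(0.75, [369.0, 200.0])]), ('flag_tab', [(0.56, [405.0, 194.0])])]
```

View pics/scene7.png

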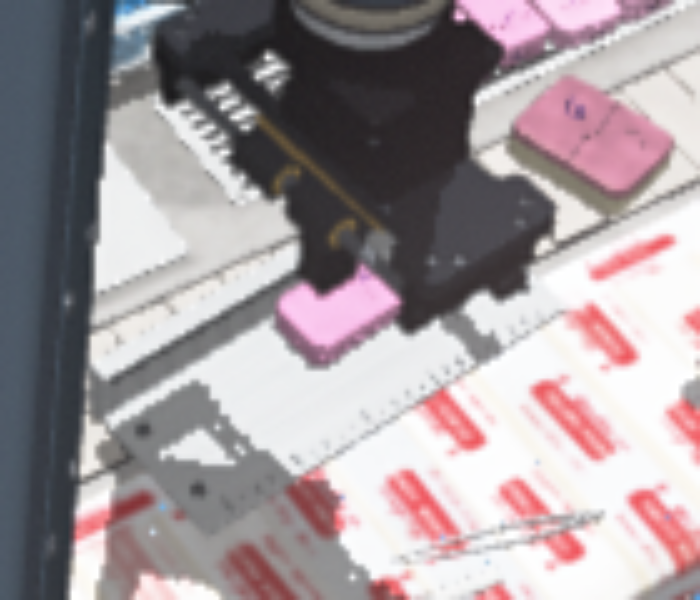

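View pics/top7.png

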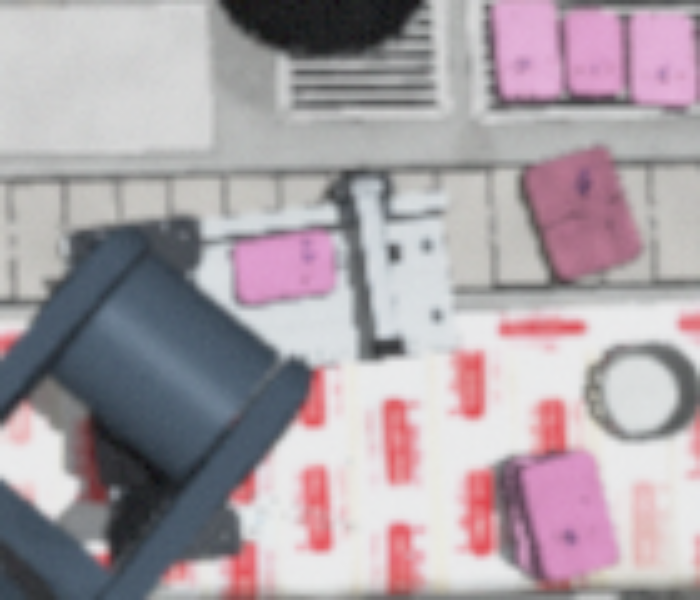

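```bash

python3 - <<'E'
from h import *
from rig import hand_in
W=np.load("pics/W7top.npy");L=loc(W)
m=(abs(L[...,0]+.045)<.015)&(abs(L[...,1]+.1225)<.012)&(W[...,2]>.03); print("tab z",m.sum(),np.percentile(W[m][:,2],[10,50,90]))
m=(abs(L[...,0]-.0)<.02)&(abs(L[...,1]+.1225)<.008)&(W[...,2]>.03); print("arm z",m.sum(),np.percentile(W[m][:,2],[10,50,90]))
st(); print(hand_in())
E
```

```text
tab z 45 [0.0707927  0.07447774 0.07844622]
arm z 55 [0.0673176  0.07232957 0.07587993]
18.5 loc [-0.0728  0.0458] z 0.2173 jaw 5.77 F [ 0.1 -0.4 -0.2] Fl 0.1 -0.4
the job is handed in; nothing more can be done
None
```

I lowered the flag and slid the mould up to its screw. I handed the job in at about 18.5 s, and no verdict was reported.

**What I did**
- **Flag:** I pushed it down by its tab with closed fingers until it met its rest at about 12 N. The mould was still about 150 mm short of it then.
- **Mould:** I pushed it sideways against the fence, ending at about 9 N. I then slid it along the fence to the screw, where it held at about 11 N for 0.7 s, never reading above that. I backed the arm off clear of everything.

**Last checks**
- **Flag down:** the tab top measures 74.5 mm, against 75 mm expected.
- **Mould position:** its centre is at x ≈ 17 mm in the fence frame, which is flush. It is square within about 0.5° in the top view.
- **Screw contact:** the mould's centre is about 37 mm from the screw face, against 36 mm nominal. I worked the face position out from where the push stopped, about 20 mm from mid-blade, which agrees with an earlier depth reading.
- **Bystanders:** I touched none of them. They look unmoved in the last pictures, but I did not re-measure them.
- **Disagreement:** in the final top view, the network's best guess for the mould was the turquoise look-alike. I ignored it and used the depth data and scene view instead. In the last wrist view it found neither the mould nor the tab.

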